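# Set the purge regulator to its mark and lock it

### The job

Turn the regulator knob on the sloping console until its nose points at the raised set mark on the bezel around it. Then, with the setting left on the mark, slide the lock cover along its rails over the knob, all the way to its stop. Leave the set mark where it is and do not disturb the other things on the bench.

Things in the scene. Friction and masses are not known exactly. Their poses are not given: they have to be found in the camera images.
- console: Grey console fixed to the bench, 290 mm wide. Its flat face (156 mm up the slope) slopes 30 degrees: the normal leans 30 degrees from vertical towards console -x (robot's side). Origin on the bench 90 mm below the face's centre; x to the high back edge, y left, z up. Knob axis at console y = -0.045. Also on it: fixed round trim knob (14 mm high, right end).
- knob (a joint): Knob angle (rad) about the face's normal: 0 = nose straight up the slope, positive = clockwise looking at the face; -2 to 2, light friction, stays where left. Black plastic disc 44 mm across with a grip bar 42 mm long, 14 mm wide, 11 to 37 mm off the face. A 6 mm wide nose with a white line, to 29.5 mm from the axis, continues one end of the bar.
- knob_grip (a point): Point on the knob's axis, 30 mm off the face, in the middle of the grip bar, where to take it. Its x points along the bar to the nose, z out of the face.
- knob_tip (a point): Point of the knob's nose, 30 mm from the knob's axis, 8 mm off the face.
- setmark (a joint): Angle (rad) of the set mark about the knob's axis, counted like knob; the knob is set when both are equal. Thin white bezel plate 71 mm across under the knob with one raised dark steel block, 31 to 42 mm from the axis, 5 mm wide, 9 mm high. Stiff; not to be moved.
- mark_tip (a point): Inner end of the set mark, 30 mm from the knob's axis, 8 mm off the face; the knob's nose meets it when set.
- cover (a joint): Slide of the lock cover (m): 0 = open, its middle 100 mm left of the knob's axis; 0.100 = at its stop, its middle over the knob. Slides along the face to the right (console -y), friction 3 N. Aluminium bridge open at both ends, clear window on top: 94 mm up the slope, 70 mm along the slide, 6 to 44 mm off the face.
- cover_tab (a point): In the middle of the tab on top of the lock cover, 60 mm off the face. The tab is an aluminium block 10 mm thick along the slide, 32 mm long along the slope, from 44 to 68 mm off the face. Axes: x up the slope, y to the left, z out of the face.
- beaker: Bystander: loose clear plastic beaker, 80 mm across, 110 mm high, left of the console. Origin under its centre.
- vial: Bystander: loose glass vial with blue cap, 28 mm across, 60 mm high, right of the console. Origin under its centre.
- probe: Bystander: loose sensor probe lying on the bench in front of the console, 140 mm long along its x, 20 mm high. Origin on the bench.
- mouse: Bystander: loose black computer mouse 62 x 105 x 30 mm, on the left. Origin under its centre.

How it is judged:
By the outcome, as a careful person would: the job done as asked, in the order asked, and still so for the second after the job is handed in, with the robot touching nothing.
It also fails if it takes over 51 s, if anything falls off the work surface, if the arm or the gripper's body presses on something with over 40 N, if the wrist force passes 120 N, or if a joint passes its speed limit or range.

### The arm

A 7-joint arm with a two-finger parallel gripper is mounted at the origin on the work surface. World frame = base frame: x ahead of the robot, y to its left, z up, the work surface at z = 0. Lengths are in m, angles in degrees, forces in N, time in s.
With the tool pointing down it reaches from about 0.425 to 1.025 m from the base axis. Payload 3.6 kg.
Tool frame: the origin (TCP) lies at the very end of the fingers, on their centre line; the grasp point (between the pads) lies 19 mm behind it (grip_point_offset is the distance from the TCP to the grasp point, in m); z points along the fingers, y is the direction in which the jaws open and shut (so a half turn about z gives the same grasp; the last joint's range is limited). The gripper opens to 85 mm and grips with 20 to 120 N. Pads are 22 mm wide; open, the fingers measure 114 mm over their backs; the gripper's body (76 mm by 85 mm) begins 54 mm behind the grasp point. The pads swing forward as they close: fully open they stand 13 mm farther back than shut.
Start: joints at [71.534, 33.873, 2.773, 92.16, -1.908, 54.013, -1.931], TCP at [0.164, -0.706, 0.231] pointing down, gripper open.
Joint ranges: [-153.93, 153.93], [-27.13, 128.08], [-72.61, 78.16], [10.71, 143.7], [-87.88, 267.88], [4.46, 118.87], [-176.78, 176.78]. Speed limits (degrees/s): [147.25, 147.25, 180, 180, 180, 180, 180].

### API

Orientations are given as a 3x3 rotation matrix whose columns are the frame's x, y, z axes.
In Python, from rig import * gives the robot as it stands.
- The arm moves only by the shell command python3 -m crank 'ROWS' [OPENING] [FORCE]. ROWS is JSON, a list of rows, each an object of numbers: "dx", "dy", "dz": the shift along the tool's x, y, z in m; "yaw": the turn about the tool's z in rad. In form: [{"dx": .., "dy": .., "dz": .., "yaw": ..}, ...]. A call has 1 to 8 rows; each row shifts and turns the pose as measured when the row begins, along the tool's axes as they then stand; what a row does not reach is not made up. A row lasts 1/12 s, in which the tool goes at most 41.7 mm and 7.16 degrees, less where a joint would pass 70% of its speed; a pose out of reach is approached as far as the arm can. A call is refused whole if a number of a shift passes 0.0417 or a number of a turn 0.125, either way. A call with a gripper value outside its range is refused whole. OPENING is the finger opening in m, from 0 to 0.0854, set as the call begins (- or left out, the last holds). The fingers move at their own pace and stop on an object; FORCE is the grip in N (left out, the last holds). Time passes only in rows, so rows that do not move let the fingers close. It gives the time, the measured TCP pose, the force and the opening at its end, in the units of the state.
- observe(): the state, without advancing time (a new reading comes with each control period).
- capture(name): name is "side" or "top" or "wrist"; returns a dict with "frame" (384x512x3 uint8, blue, green, red), "fx", "fy", "cx", "cy" (pixels), "R" (3x3) and "t" (3): a world point X has camera coordinates R X + t; the wrist camera has in their place "hand_eye" (4x4, takes a point from camera to tool coordinates, whose origin is the TCP and whose axes are the flange's). Camera axes: x right, y down, z forward; pixel columns grow to the right and rows downward; lengths in m; the calibration is good to about 2 mm. A picture is of the moment at which its call begins: read the wrist's pose just before it. There is no depth.
- close_job(): hands the job in, once; it reports no verdict.
The state is a dict: "time_s": time; "joint_pos": joint angles; "joint_velocities": joint speeds; "joint_efforts": joint torques, N m; "position": TCP position; "ee_rot": TCP orientation; "ft_force": force on the tool from outside, world axes, zero at the start; "torque": the same for the moment, N m; "finger_gap": finger opening in m.
Only numpy, scipy, OpenCV 4.12 (cv2) and the standard library are available. Lean on these libraries where they do the work, as an engineer would, in place of code of your own. Each camera call takes 0.05 s, during which the arm holds its last target.

## Working session

There is one attempt and no reset: what is moved stays moved. The work goes in short steps, Python scripts to look and compute and a shell command to move; the robot and the scene stay as the last step left them, time stands still between calls to the robot, and variables do not carry over. Pictures are saved under pics/ and viewed, and the job is handed in when it is done.

```bash
mkdir -p pics; ls
python3 - <<'E'
from rig import *
import cv2,numpy as np
s=observe(); print(s)
for n in ("side","top","wrist"):
    c=capture(n); cv2.imwrite(f"pics/{n}0.png",c["frame"])
    print(n,{k:(np.round(v,4).tolist() if k!="frame" else 0) for k,v in c.items()})
E
```

```text
pics
{'time_s': 0.0, 'joint_pos': array([71.53144816, 33.92463154,  2.76590472, 92.23790621, -1.90899284,
       54.01450853, -1.9317178 ]), 'joint_velocities': array([-0.02579497, -0.03791824, -0.01096548,  0.12082943, -0.02575298,
        0.10062872, -0.13318588]), 'joint_efforts': array([ 7.58080455e-05, -5.48688662e+01,  1.54602841e+00, -1.98119724e+01,
        9.38099198e-03,  8.67755472e-03, -8.73589840e-06]), 'position': array([ 0.16429468, -0.70526282,  0.2301443 ]), 'ee_rot': array([[ 9.73913718e-01,  2.26917809e-01, -6.13924520e-04],
       [ 2.26918619e-01, -9.73911235e-01,  2.20167591e-03],
       [-9.83085136e-05, -2.28355327e-03, -9.99997388e-01]]), 'ft_force': array([ 0.89420107, -0.26823883, -0.0442483 ]), 'torque': array([-0.03054681, -0.00766269, -0.03085502]), 'finger_gap': 0.08539637626588185}
side {'frame': 0, 'fx': 362.0596, 'fy': 362.0596, 'cx': 251.3699, 'cy': 184.8046, 'R': [[0.9929, -0.1181, -0.012], [-0.0904, -0.6866, -0.7214], [0.0769, 0.7174, -0.6924]], 't': [-0.4852, 0.1899, 0.8927]}
top {'frame': 0, 'fx': 387.092, 'fy': 387.092, 'cx': 256.4078, 'cy': 188.8375, 'R': [[0.0254, -0.9997, 0.0073], [-0.9913, -0.0261, -0.1293], [0.1294, -0.004, -0.9916]], 't': [0.039, 0.5029, 1.1257]}
wrist {'frame': 0, 'fx': 324.4996, 'fy': 324.4996, 'cx': 258.1646, 'cy': 188.5388, 'hand_eye': [[0.0007, -0.9578, -0.2873, 0.0738], [1.0, 0.0007, -0.0001, 0.001], [0.0003, -0.2873, 0.9578, -0.1425], [0.0, 0.0, 0.0, 1.0]]}
```

View pics/side0.png

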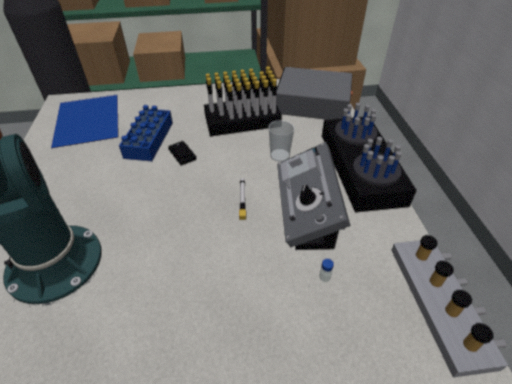

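View pics/top0.png

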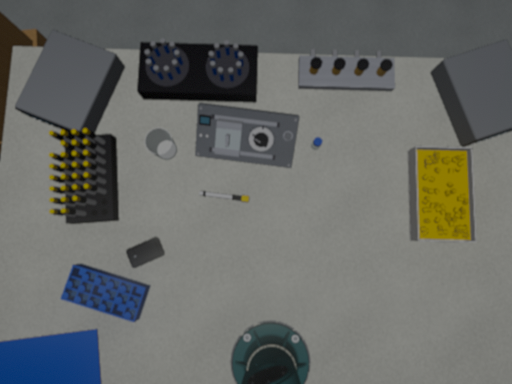

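View pics/wrist0.png

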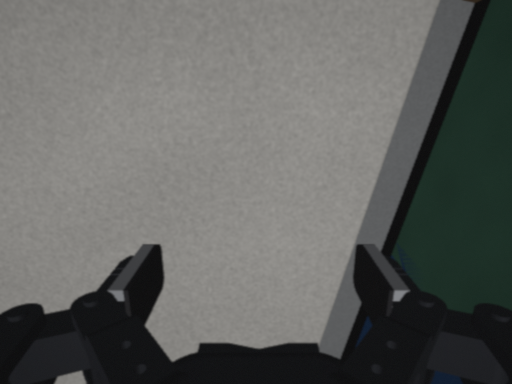

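Side view: console near (315,195), cover towards the back-left of the knob at (307,197). Top view: console at (246,135), knob (261,138), beaker (160,143), vial (317,142), probe (226,196), mouse (146,251). Next I crop in.

Run:
```python
import cv2
a=cv2.imread("pics/top0.png")[95:175,185:330]; cv2.imwrite("pics/topc.png",cv2.resize(a,None,fx=5.5,fy=5.5,interpolation=cv2.INTER_CUBIC))
a=cv2.imread("pics/side0.png")[140:255,265:365]; cv2.imwrite("pics/sidec.png",cv2.resize(a,None,fx=5,fy=5,interpolation=cv2.INTER_CUBIC))
```

```text
(no output)
```

View pics/topc.png

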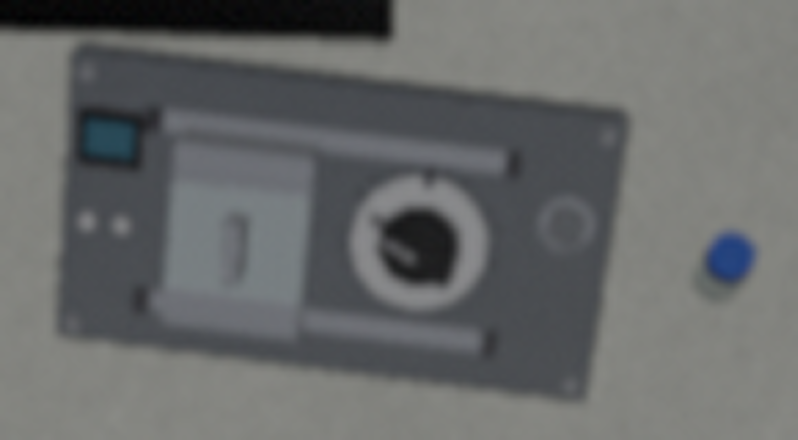

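View pics/sidec.png

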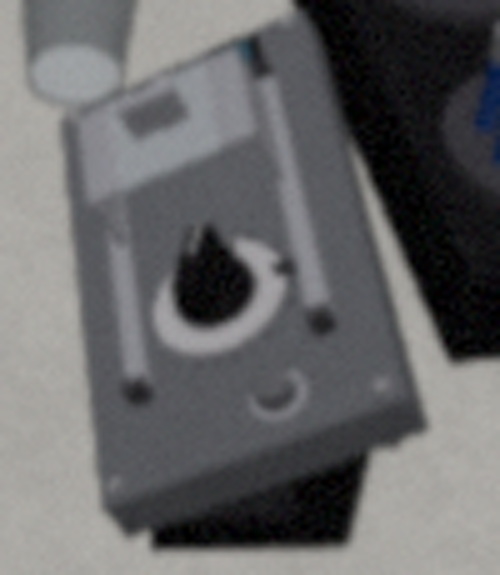

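```bash
cat > h.py <<'E'
import numpy as np,cv2
from rig import *
S30,C30=np.sin(np.pi/6),np.cos(np.pi/6)
def ray_fixed(c,uv):
    d=np.array([(uv[0]-c["cx"])/c["fx"],(uv[1]-c["cy"])/c["fy"],1.0]); R=np.array(c["R"]);t=np.array(c["t"])
    return -R.T@t, R.T@d
def wrist_pose(c,s):
    H=np.array(c["hand_eye"]); R=np.array(s["ee_rot"]); 
    return R@H[:3,:3], R@H[:3,3]+np.array(s["position"])
def ray_wrist(c,s,uv):
    R,o=wrist_pose(c,s)
    d=np.array([(uv[0]-c["cx"])/c["fx"],(uv[1]-c["cy"])/c["fy"],1.0]); return o,R@d
def hit(o,d,p,n): return o+d*((p-o)@n)/(d@n)
def frame(x,y,yaw):
    """face frame at face centre: columns up-slope, left, normal"""
    Rz=np.array([[np.cos(yaw),-np.sin(yaw),0],[np.sin(yaw),np.cos(yaw),0],[0,0,1]])
    F=np.array([[C30,0,-S30],[0,1,0],[S30,0,C30]])
    return Rz@F, np.array([x,y,0.09])
E
python3 - <<'E'
from h import *
Z=np.array([0,0,1.])
top=capture("top"); side=capture("side")
f=lambda u,v:((u+.5)/5.5-.5+185,(v+.5)/5.5-.5+95)
g=lambda u,v:((u+.5)/5-.5+265,(v+.5)/5-.5+140)
P={}
for n,uv,z in (("TL",(77,44),.129),("TR",(628,111),.129),("BR",(584,400),.051),("BL",(58,335),.051)):
    P[n]=hit(*ray_fixed(top,f(*uv)),np.array([0,0,z]),Z); print(n,P[n].round(4))
for n,uv,z in (("TL",(290,8),.129),("TR",(425,425),.129),("BR",(105,505),.051),("BL",(65,118),.051)):
    print("side",n,hit(*ray_fixed(side,g(*uv)),np.array([0,0,z]),Z).round(4))
c=sum(P.values())/4; yv=(P["TL"]-P["TR"]+P["BL"]-P["BR"]); yaw=np.arctan2(-yv[0],yv[1])
print(c,np.degrees(yaw),np.linalg.norm(yv)/2)
R,o=frame(c[0],c[1],yaw)
def q(uv,h,cam=top,m=f):
    p=hit(*ray_fixed(cam,m(*uv)),o+R[:,2]*h,R[:,2]); return p,(R.T@(p-o)).round(4)
for nm,uv,h in(("bezel",(419,242),.002),("nose",(377,220),.008),("mark",(429,176),.009),("tab",(236,248),.068),("knobtop",(420,240),.037)): print(nm,q(uv,h))
for nm,uv,h in(("bezel",(220,296),.002),("mark",(285,268),.009),("tab",(155,112),.068)): print("side",nm,q(uv,h,side,g))
E
```

```text
TL [0.73   0.2216 0.129 ]
TR [ 0.7023 -0.0614  0.129 ]
BR [ 0.5664 -0.0482  0.051 ]
BL [0.5944 0.2368 0.051 ]
side TL [0.7192 0.2254 0.129 ]
side TR [ 0.6995 -0.0792  0.129 ]
side BR [ 0.5664 -0.0463  0.051 ]
side BL [0.5959 0.2379 0.051 ]
[0.64827399 0.08721253 0.09      ] -5.60603043450432 0.2853569306804851
bezel (array([0.6408722 , 0.04338048, 0.09052854]), array([-0.0024, -0.0443,  0.002 ]))
nose (array([0.64925067, 0.06566769, 0.10101392]), array([ 0.0082, -0.0213,  0.008 ]))
mark (array([0.66937507, 0.03936053, 0.1152156 ]), array([ 0.0348, -0.0456,  0.009 ]))
tab (array([0.6197225 , 0.13487341, 0.14942619]), array([0.0011, 0.0446, 0.068 ]))
knobtop (array([0.63249225, 0.04333024, 0.12613086]), array([ 0.0082, -0.0452,  0.037 ]))
side bezel (array([0.6405106 , 0.04616307, 0.09016383]), array([-0.0031, -0.0416,  0.002 ]))
side mark (array([0.66869877, 0.03770941, 0.11492013]), array([ 0.0343, -0.0473,  0.009 ]))
side tab (array([0.61883777, 0.12279225, 0.14959921]), array([0.0014, 0.0325, 0.068 ]))
```

Console origin ≈ (0.648, 0.087), yaw ≈ −5.6°. The top picture shows the nose about 60° anticlockwise, with the mark near straight up. The tool can only stay vertical. I'll bring the wrist camera over the console and turn it half round, so it looks along the slope's normal.

```bash
python3 -m crank '[{"dx":0.0262,"dy":-0.026},{"dx":0.0262,"dy":-0.026},{"dx":0.0262,"dy":-0.026},{"dx":0.0262,"dy":-0.026},{"dx":0.0262,"dy":-0.026},{"dx":0.0262,"dy":-0.026},{"dx":0.0262,"dy":-0.026},{"dx":0.0262,"dy":-0.026}]' 0.0854 20; python3 -c "
from rig import *
s=observe();print(s['joint_pos'],s['joint_velocities'],s['ft_force'])"
```

```text
[71.53215661 33.89987026  2.76954356 92.19512255 -1.90928935 54.01253566
 -1.93142413] [ 0.01329369 -0.13103884  0.06278709 -0.37619002 -0.05577964  0.01593385
  0.05843729] [ 0.38416415 -0.57766076  0.05160221]$[0]: bad value
```

```bash
python3 -m crank '[{"dx":0.0262,"dy":-0.026,"dz":0,"yaw":0},{"dx":0.0262,"dy":-0.026,"dz":0,"yaw":0},{"dx":0.0262,"dy":-0.026,"dz":0,"yaw":0},{"dx":0.0262,"dy":-0.026,"dz":0,"yaw":0},{"dx":0.0262,"dy":-0.026,"dz":0,"yaw":0},{"dx":0.0262,"dy":-0.026,"dz":0,"yaw":0},{"dx":0.0262,"dy":-0.026,"dz":0,"yaw":0},{"dx":0.0262,"dy":-0.026,"dz":0,"yaw":0}]' 0.0854 20; python3 -c "
from rig import *
s=observe();print(s['joint_pos'],s['joint_velocities'],s['ft_force'])"
```

```text
time_s: 0.92
position: [0.3181, -0.4571, 0.2277]
ee_rot: [[0.978, 0.207, -0.006], [0.207, -0.978, -0.008], [-0.007, 0.007, -1.0]]
ft_force: [1.0, -0.5, 0.3]
finger_gap: 0.0856
[ 48.74725737  22.00578549   1.90470647 114.4641341   -0.24308023
  43.38924983 -27.37768715] [-42.13767113 -12.6824886   -4.20011116  22.36517927   2.74728153
 -10.10975028 -47.10332913] [ 0.99447376 -0.49687807  0.31171114]
```

```bash
for i in 1; do python3 -m crank '[{"dx":0.0262,"dy":-0.0266,"dz":-0.001,"yaw":0},{"dx":0.0262,"dy":-0.0266,"dz":-0.001,"yaw":0},{"dx":0.0262,"dy":-0.0266,"dz":-0.001,"yaw":0},{"dx":0.0262,"dy":-0.0266,"dz":-0.001,"yaw":0},{"dx":0.0262,"dy":-0.0266,"dz":-0.001,"yaw":0},{"dx":0.0262,"dy":-0.0266,"dz":-0.001,"yaw":0},{"dx":0.0262,"dy":-0.0266,"dz":-0.001,"yaw":0},{"dx":0.0262,"dy":-0.0266,"dz":-0.001,"yaw":0}]'; done
```

```text
time_s: 1.58
position: [0.485, -0.1924, 0.2343]
ee_rot: [[0.979, 0.205, -0.003], [0.205, -0.979, -0.01], [-0.005, 0.009, -1.0]]
ft_force: [2.1, -1.1, 0.2]
finger_gap: 0.0857
```

```bash
python3 -m crank '[{"dx":0.0262,"dy":-0.0266,"dz":-0.001,"yaw":0},{"dx":0.0262,"dy":-0.0266,"dz":-0.001,"yaw":0},{"dx":0.0262,"dy":-0.0266,"dz":-0.001,"yaw":0},{"dx":0.0262,"dy":-0.0266,"dz":-0.001,"yaw":0},{"dx":0.0262,"dy":-0.0266,"dz":-0.001,"yaw":0},{"dx":0.02,"dy":-0.02,"dz":-0.001,"yaw":-0.1},{"dx":0,"dy":0,"dz":0,"yaw":-0.124},{"dx":0,"dy":0,"dz":0,"yaw":-0.124}]'; python3 -c "
from rig import *
s=observe();print(s['joint_pos'],s['joint_velocities'],s['ft_force'])"
```

```text
time_s: 2.25
position: [0.6113, 0.0121, 0.2401]
ee_rot: [[0.844, 0.536, 0.004], [0.536, -0.844, -0.005], [0.001, 0.006, -1.0]]
ft_force: [-1.2, -1.1, -0.4]
finger_gap: 0.0855
[  1.5479595   25.2547311   -9.70370442 106.74207769   5.94263772
  48.25250351 -68.77860161] [ 10.74830642   2.5167457  -22.22711296  -3.61572291  10.57341505
   0.87820032  66.21591003] [-1.2328398  -1.11602534 -0.37457166]
```

```bash
python3 -m crank '[{"dx":0,"dy":0,"dz":0,"yaw":-0.124},{"dx":0,"dy":0,"dz":0,"yaw":-0.124},{"dx":0,"dy":0,"dz":0,"yaw":-0.124},{"dx":0,"dy":0,"dz":0,"yaw":-0.124},{"dx":0,"dy":0,"dz":0,"yaw":-0.124},{"dx":0,"dy":0,"dz":0,"yaw":-0.124},{"dx":0,"dy":0,"dz":0,"yaw":-0.124},{"dx":0,"dy":0,"dz":0,"yaw":-0.124}]'; python3 -m crank '[{"dx":0,"dy":0,"dz":0,"yaw":-0.124},{"dx":0,"dy":0,"dz":0,"yaw":-0.124},{"dx":0,"dy":0,"dz":0,"yaw":-0.124},{"dx":0,"dy":0,"dz":0,"yaw":-0.124},{"dx":0,"dy":0,"dz":0,"yaw":-0.124},{"dx":0,"dy":0,"dz":0,"yaw":-0.124},{"dx":0,"dy":0,"dz":0,"yaw":-0.124},{"dx":0,"dy":0,"dz":0,"yaw":-0.124}]'; python3 -c "
from rig import *
s=observe();print(s['joint_pos'],s['joint_velocities'],s['ft_force'])"
```

```text
time_s: 2.92
position: [0.612, 0.0161, 0.2398]
ee_rot: [[0.009, 1.0, 0.005], [1.0, -0.009, -0.004], [-0.004, 0.005, -1.0]]
ft_force: [0.1, 0.6, -0.0]
finger_gap: 0.0854
time_s: 3.58
position: [0.6115, 0.014, 0.2394]
ee_rot: [[-0.837, 0.548, 0.004], [0.548, 0.837, -0.006], [-0.007, -0.003, -1.0]]
ft_force: [0.7, -0.0, -0.5]
finger_gap: 0.0859
[ 21.77023301  29.53408161 -38.92552807 105.83262541  23.4325386
  52.6219332   28.76673218] [ 14.69228187   5.31474177 -21.87892545  -0.52617292  14.06237998
   5.25786899  72.44062966] [ 0.66615922 -0.00264266 -0.48191531]
```

```bash
python3 -m crank '[{"dx":0,"dy":0,"dz":0,"yaw":-0.12},{"dx":0,"dy":0,"dz":0,"yaw":-0.12},{"dx":0,"dy":0,"dz":0,"yaw":-0.12},{"dx":-0.015,"dy":0.015,"dz":0,"yaw":-0.05},{"dx":-0.01,"dy":0.015,"dz":0,"yaw":0},{"dx":0,"dy":0,"dz":0,"yaw":0},{"dx":0,"dy":0,"dz":0,"yaw":0}]';  python3 - <<'E'
from h import *
s=observe();print(s['joint_pos'],s['joint_velocities'],s['position'],s['ee_rot'])
c=capture("wrist");cv2.imwrite("pics/w1.png",c["frame"])
E
```

```text
time_s: 4.17
position: [0.6409, 0.0349, 0.2377]
ee_rot: [[-0.988, 0.151, 0.0], [0.151, 0.988, -0.009], [-0.002, -0.009, -1.0]]
ft_force: [0.7, -0.2, 0.6]
finger_gap: 0.0854
[ 22.4774397   33.57842959 -44.38196714 101.73798702  28.27463821
  56.44589935  47.96632616] [-0.98457561  0.61434573 -0.47332351 -0.76064499 -0.44807813 -0.76894346
  0.02258878] [0.64092544 0.03493526 0.23765607] [[-9.88470628e-01  1.51412277e-01  3.74057322e-04]
 [ 1.51403049e-01  9.88432298e-01 -8.87179630e-03]
 [-1.71302922e-03 -8.71287664e-03 -9.99960575e-01]]
```

View pics/w1.png

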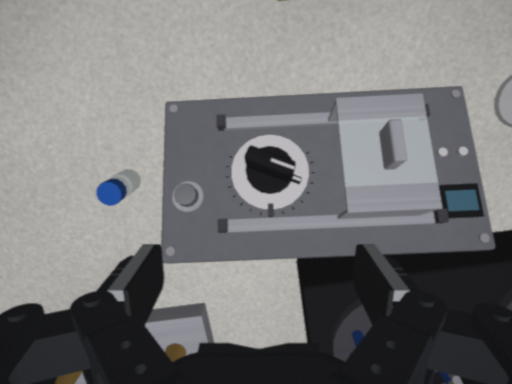

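The wrist view shows the whole console from above. The bezel centre is near (270,172), the set mark at (270,210), the nose at (300,180) and the tab at (393,143). I'll zoom in and fit.

Run:
```python
import cv2
a=cv2.imread("pics/w1.png"); b=a[125:225,220:330]; cv2.imwrite("pics/w1k.png",cv2.resize(b,None,fx=6,fy=6,interpolation=cv2.INTER_CUBIC))
b=a[75:275,150:510]; cv2.imwrite("pics/w1c.png",cv2.resize(b,None,fx=2.2,fy=2.2,interpolation=cv2.INTER_CUBIC))
```

```text
(no output)
```

View pics/w1k.png

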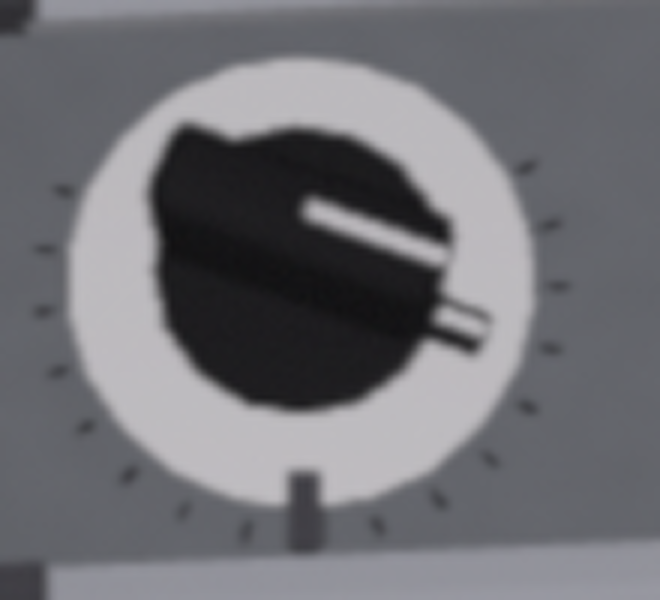

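View pics/w1c.png

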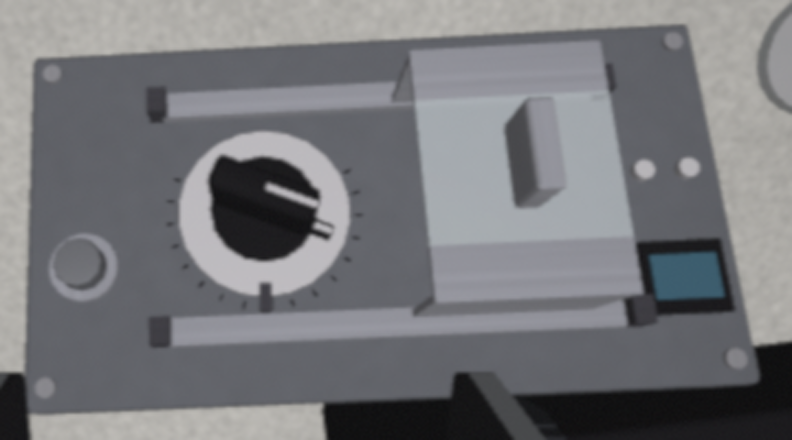

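```bash
cat >> h.py <<'E'
def toface(c,s,uv,h,R,o):
    p=hit(*ray_wrist(c,s,uv),o+R[:,2]*h,R[:,2]); return R.T@(p-o)
E
python3 - <<'E'
from h import *
s=observe(); c=capture("wrist"); Z=np.array([0,0,1.])
g=lambda u,v:((u+.5)/2.2-.5+150,(v+.5)/2.2-.5+75)
k=lambda u,v:((u+.5)/6-.5+220,(v+.5)/6-.5+125)
P={}
for n,uv,z in (("BR",(36,60),.051),("BL",(686,25),.051),("TL",(760,382),.129),("TR",(27,413),.129)):
    P[n]=hit(*ray_wrist(c,s,g(*uv)),np.array([0,0,z]),Z); print(n,P[n].round(4))
cc=sum(P.values())/4; yv=(P["TL"]-P["TR"]+P["BL"]-P["BR"]); yaw=np.arctan2(-yv[0],yv[1])
print(cc.round(4),np.degrees(yaw),np.linalg.norm(yv)/2)
R,o=frame(cc[0],cc[1],yaw)
f=c["frame"][125:225,220:330]
m=((f.min(2)>150)).astype(np.uint8)
ct=max(cv2.findContours(m,cv2.RETR_EXTERNAL,cv2.CHAIN_APPROX_NONE)[0],key=cv2.contourArea)
e=cv2.fitEllipse(cv2.convexHull(ct)); print(e)
uv=np.array(e[0])+[220,125]
b=toface(c,s,uv,.002,R,o); print("bezel",b.round(4))
for nm,q,h in(("mk_in",k(304,480),.009),("mk_out",k(304,548),.009),("line_a",k(308,207),.037),("line_b",k(446,257),.037),("nose_l",k(444,310),.011),("nose_tip",k(490,325),.011),("bt1",k(185,125),.037),("bt2",k(152,190),.037)):
    v=toface(c,s,q,h,R,o); d=v-b; print(nm,v.round(4),"r",np.hypot(d[0],d[1]).round(4),"ang",np.degrees(np.arctan2(-d[1],d[0])).round(1))
for nm,q in(("tab",g(540,98)),("tab",g(528,98)),("tab",g(553,98)),("tab",g(565,188)),("tab",g(540,195))): print(nm,toface(c,s,q,.068,R,o).round(4))
np.save("pose.npy",[cc[0],cc[1],yaw])
E
```

```text
BR [ 0.5659 -0.047   0.051 ]
BL [0.5943 0.2382 0.051 ]
TL [0.7263 0.2245 0.129 ]
TR [ 0.6979 -0.0596  0.129 ]
[0.6461 0.089  0.09  ] -5.695668814770523 0.2860483644745644
((49.22336196899414, 46.78053283691406), (74.28196716308594, 77.14053344726562), 90.15299987792969)
bezel [ 0.0001 -0.0457  0.002 ]
mk_in [ 0.0318 -0.0463  0.009 ] r 0.0317 ang 1.2
mk_out [ 0.0417 -0.0468  0.009 ] r 0.0416 ang 1.6
line_a [-0.0003 -0.0443  0.037 ] r 0.0015 ang -108.6
line_b [ 0.0076 -0.0262  0.037 ] r 0.0208 ang -68.9
nose_l [ 0.0079 -0.0246  0.011 ] r 0.0224 ang -69.8
nose_tip [ 0.0105 -0.0181  0.011 ] r 0.0295 ang -69.4
bt1 [-0.0129 -0.0605  0.037 ] r 0.0197 ang 131.5
bt2 [-0.0039 -0.0653  0.037 ] r 0.02 ang 101.5
tab [-0.0155  0.0458  0.068 ]
tab [-0.0157  0.0419  0.068 ]
tab [-0.0153  0.05    0.068 ]
tab [0.0156 0.0494 0.068 ]
tab [0.0175 0.0413 0.068 ]
```

Fit results:
- Console origin (0.646, 0.089), yaw −5.7°.
- Mark about +1.4°, knob about −69°.
- Tab centre at face y ≈ 0.046.

Next I turn the jaws part of the way towards the bar and centre them over the axis.

```bash
cat > rel.py <<'E'
import sys
from h import *
s=observe(); R=np.array(s["ee_rot"]); t=np.array([float(a) for a in sys.argv[1:4]])
print("t",round(s["time_s"],2),"shift tool",(R.T@(t-s["position"])).round(4),"heading",np.degrees(np.arctan2(R[1,0],R[0,0])).round(2),"F",np.array(s["ft_force"]).round(1),"gap",round(s["finger_gap"],4),"tcp",np.array(s["position"]).round(4),"j",np.array(s["joint_pos"]).round(0))
E
python3 -m crank '[{"dx":0,"dy":0,"dz":0.01,"yaw":-0.12},{"dx":0,"dy":0,"dz":0.01,"yaw":-0.12},{"dx":0,"dy":0,"dz":0.01,"yaw":-0.12},{"dx":0,"dy":0,"dz":0.01,"yaw":-0.12},{"dx":0,"dy":0,"dz":0.01,"yaw":-0.12},{"dx":0,"dy":0,"dz":0,"yaw":0},{"dx":0,"dy":0,"dz":0,"yaw":0}]' 0.05 20; python3 rel.py 0.627 0.045 0.11
```

```text
time_s: 4.85
position: [0.6367, 0.0277, 0.1871]
ee_rot: [[-0.893, -0.451, -0.0], [-0.451, 0.893, -0.018], [0.008, -0.016, -1.0]]
ft_force: [0.4, 0.3, 0.2]
finger_gap: 0.0501
t 4.85 shift tool [0.0002 0.021  0.0768] heading -153.21 F [0.4 0.3 0.2] gap 0.0501 tcp [0.6367 0.0277 0.1871] j [ 26.  39. -51. 104.  38.  55.  75.]
```

```bash
python3 -m crank '[{"dx":0,"dy":0.007,"dz":0.012,"yaw":0},{"dx":0,"dy":0.007,"dz":0.012,"yaw":0},{"dx":0,"dy":0.007,"dz":0.012,"yaw":0},{"dx":0,"dy":0,"dz":0.012,"yaw":0},{"dx":0,"dy":0,"dz":0,"yaw":0},{"dx":0,"dy":0,"dz":0,"yaw":0}]'; python3 rel.py 0.627 0.045 0.11
python3 - <<'E'
from h import *
c=capture("wrist");cv2.imwrite("pics/w2.png",c["frame"])
E
```

```text
time_s: 5.35
position: [0.6287, 0.0428, 0.1414]
ee_rot: [[-0.901, -0.433, 0.006], [-0.433, 0.901, -0.022], [0.004, -0.022, -1.0]]
ft_force: [-0.3, -0.5, 1.0]
finger_gap: 0.05
t 5.35 shift tool [0.0004 0.0035 0.0313] heading -154.35 F [-0.3 -0.5  1. ] gap 0.05 tcp [0.6287 0.0428 0.1414] j [ 23.  41. -48. 107.  41.  50.  70.]
```

View pics/w2.png

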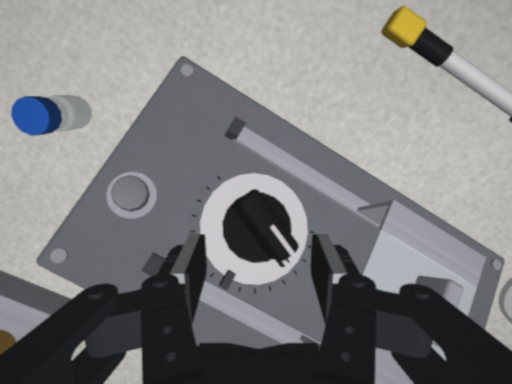

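The knob sits midway between the open fingers (bar at about (258,230), fingers at x≈205 and 312). I descend and close in part.

```bash
python3 -m crank '[{"dx":0,"dy":0.003,"dz":0.011,"yaw":0},{"dx":0,"dy":0.001,"dz":0.011,"yaw":0},{"dx":0,"dy":0,"dz":0.009,"yaw":0},{"dx":0,"dy":0,"dz":0,"yaw":0}]'; python3 rel.py 0.627 0.045 0.11
```

```text
time_s: 5.73
position: [0.6292, 0.0444, 0.1097]
ee_rot: [[-0.903, -0.429, 0.01], [-0.429, 0.903, -0.023], [0.001, -0.025, -1.0]]
ft_force: [-0.5, -0.2, 0.8]
finger_gap: 0.0497
t 5.73 shift tool [ 0.0018  0.0015 -0.0004] heading -154.6 F [-0.5 -0.2  0.8] gap 0.0497 tcp [0.6292 0.0444 0.1097] j [ 22.  43. -46. 108.  44.  47.  67.]
```

```bash
python3 -m crank '[{"dx":0.002,"dy":0.001,"dz":0,"yaw":0},{"dx":0,"dy":0,"dz":0,"yaw":0},{"dx":0,"dy":0,"dz":0,"yaw":0},{"dx":0,"dy":0,"dz":0,"yaw":0}]' 0.022 20; python3 rel.py 0.627 0.045 0.11;python3 - <<'E'
from h import *
c=capture("wrist");cv2.imwrite("pics/w3.png",c["frame"])
E
```

```text
time_s: 6.07
position: [0.6285, 0.0492, 0.1111]
ee_rot: [[-0.902, -0.432, 0.014], [-0.432, 0.902, -0.016], [-0.006, -0.021, -1.0]]
ft_force: [-0.1, -0.3, 0.0]
finger_gap: 0.0224
t 6.07 shift tool [ 0.0032 -0.0031  0.0012] heading -154.4 F [-0.1 -0.3  0. ] gap 0.0224 tcp [0.6285 0.0492 0.1111] j [ 22.  43. -46. 109.  44.  47.  67.]
```

View pics/w3.png

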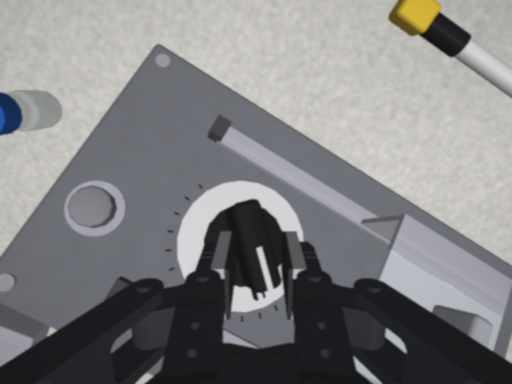

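The bar has followed the jaws, now about 15° off their line and loosely held. I turn the jaws clockwise to the target heading (172.7°).

```bash
python3 -m crank '[{"dx":0.002,"dy":-0.002,"dz":0,"yaw":0.1},{"dx":0,"dy":-0.001,"dz":0,"yaw":0.1},{"dx":0,"dy":0,"dz":0,"yaw":0.1}]'; python3 rel.py 0.627 0.045 0.108
```

```text
time_s: 6.37
position: [0.6287, 0.0484, 0.1119]
ee_rot: [[-0.991, -0.136, 0.017], [-0.136, 0.991, -0.009], [-0.016, -0.011, -1.0]]
ft_force: [1.2, -1.7, -1.1]
finger_gap: 0.0218
t 6.37 shift tool [ 0.0022 -0.003   0.0039] heading -172.2 F [ 1.2 -1.7 -1.1] gap 0.0218 tcp [0.6287 0.0484 0.1119] j [ 19.  42. -42. 109.  41.  45.  52.]
```

```bash
python3 -m crank '[{"dx":0.002,"dy":-0.002,"dz":0.002,"yaw":0.1},{"dx":0,"dy":-0.002,"dz":0.002,"yaw":0.1},{"dx":0,"dy":0,"dz":0,"yaw":0.06},{"dx":0,"dy":0,"dz":0,"yaw":0}]'; python3 rel.py 0.627 0.045 0.108;python3 - <<'E'
from h import *
c=capture("wrist");cv2.imwrite("pics/w4.png",c["frame"])
E
```

```text
time_s: 6.7
position: [0.6291, 0.0468, 0.1099]
ee_rot: [[-0.99, 0.139, 0.023], [0.139, 0.99, -0.004], [-0.024, -0.001, -1.0]]
ft_force: [0.1, -0.2, -0.7]
finger_gap: 0.0221
t 6.7 shift tool [ 0.0019 -0.002   0.0019] heading 172.02 F [ 0.1 -0.2 -0.7] gap 0.0221 tcp [0.6291 0.0468 0.1099] j [ 17.  40. -38. 109.  38.  42.  39.]
```

View pics/w4.png

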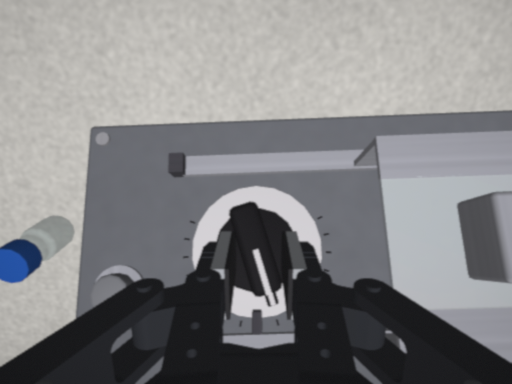

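```bash
python3 -m crank '[{"dx":0.001,"dy":0,"dz":0.001,"yaw":-0.012},{"dx":0,"dy":0,"dz":0,"yaw":0},{"dx":0,"dy":0,"dz":0,"yaw":0},{"dx":0,"dy":0,"dz":0,"yaw":0}]' 0.012 20; python3 rel.py 0.627 0.045 0.108;python3 - <<'E'
from h import *
c=capture("wrist");cv2.imwrite("pics/w5.png",c["frame"])
b=c["frame"][170:350,180:340]; cv2.imwrite("pics/w5k.png",cv2.resize(b,None,fx=3.3,fy=3.3,interpolation=cv2.INTER_CUBIC))
E
```

```text
time_s: 7.08
position: [0.6277, 0.0455, 0.1091]
ee_rot: [[-0.992, 0.121, 0.022], [0.12, 0.993, -0.006], [-0.023, -0.003, -1.0]]
ft_force: [-0.8, 0.2, 1.8]
finger_gap: 0.0138
t 7.08 shift tool [ 0.0007 -0.0006  0.0011] heading 173.08 F [-0.8  0.2  1.8] gap 0.0138 tcp [0.6277 0.0455 0.1091] j [ 17.  41. -38. 109.  38.  42.  40.]
```

View pics/w5k.png

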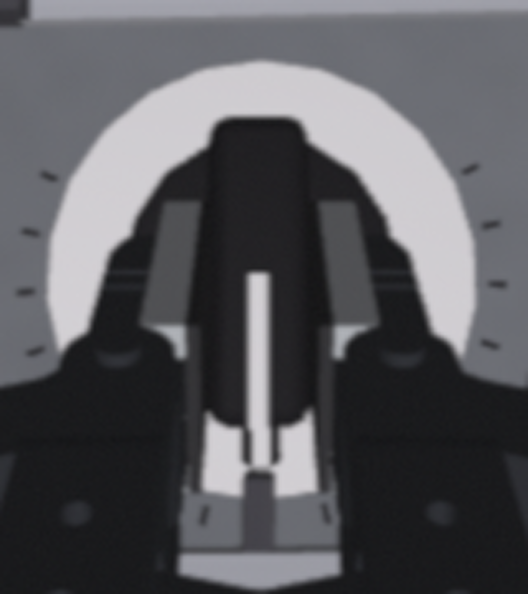

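Run:
```python
from h import *
s=observe(); c=capture("wrist"); R,o=frame(*np.load("pose.npy")); F=c["frame"].astype(float).mean(2)
for r in range(250,340,3):
    print(r, F[r,244:276].astype(int).tolist())
```

```text
250 [26, 27, 27, 29, 34, 35, 35, 34, 35, 36, 36, 35, 36, 36, 35, 36, 36, 35, 35, 35, 35, 35, 34, 34, 33, 32, 31, 29, 27, 25, 22, 23]
253 [25, 26, 28, 31, 33, 36, 35, 36, 36, 43, 77, 134, 176, 186, 186, 181, 159, 109, 58, 36, 35, 35, 34, 35, 34, 32, 31, 29, 26, 24, 22, 23]
256 [26, 25, 28, 32, 34, 35, 36, 36, 36, 44, 85, 149, 197, 208, 208, 203, 178, 122, 63, 38, 35, 35, 36, 34, 34, 33, 30, 29, 27, 22, 22, 24]
259 [24, 26, 29, 31, 33, 35, 36, 35, 36, 44, 86, 149, 196, 208, 209, 203, 178, 122, 63, 37, 36, 35, 35, 33, 35, 33, 31, 29, 26, 24, 23, 22]
262 [26, 27, 29, 32, 34, 35, 37, 36, 37, 45, 86, 149, 197, 208, 209, 203, 178, 122, 63, 37, 37, 35, 37, 36, 33, 34, 30, 28, 27, 24, 23, 22]
265 [26, 27, 29, 32, 34, 37, 37, 37, 37, 45, 85, 149, 197, 209, 209, 204, 178, 122, 63, 38, 36, 36, 36, 35, 36, 33, 32, 30, 27, 25, 23, 23]
268 [23, 26, 29, 32, 35, 36, 36, 36, 37, 44, 85, 149, 197, 209, 209, 204, 179, 122, 63, 38, 36, 36, 36, 35, 35, 33, 32, 28, 26, 25, 24, 24]
271 [25, 28, 29, 32, 35, 37, 37, 38, 37, 45, 86, 149, 197, 208, 209, 204, 179, 121, 64, 38, 37, 37, 36, 36, 35, 34, 30, 30, 27,
[... 2624 characters left out ...]
, 70, 70, 71, 71, 75, 89, 105, 108, 109, 109, 108, 109, 109, 109, 109, 109, 108, 108]
328 [108, 108, 109, 109, 108, 109, 108, 107, 99, 83, 71, 69, 69, 69, 70, 69, 71, 71, 75, 88, 104, 108, 108, 109, 109, 109, 108, 109, 109, 109, 108, 108]
331 [108, 108, 108, 108, 109, 109, 108, 106, 99, 84, 71, 69, 70, 69, 70, 70, 71, 72, 78, 92, 105, 108, 108, 109, 109, 109, 109, 109, 109, 109, 108, 108]
334 [106, 106, 106, 106, 107, 107, 106, 104, 97, 82, 71, 70, 69, 69, 69, 71, 71, 72, 79, 90, 102, 104, 105, 105, 105, 105, 104, 103, 104, 103, 103, 103]
337 [97, 98, 97, 97, 97, 97, 98, 97, 98, 101, 105, 107, 107, 107, 107, 107, 107, 105, 104, 105, 107, 106, 106, 106, 106, 105, 107, 111, 116, 117, 116, 117]
```

Run:
```python
from h import *
s=observe(); c=capture("wrist"); R,o=frame(*np.load("pose.npy")); k=np.array([0,-.0455])
for n,uv,h in (("bar a",(257.8,256),.037),("bar b",(257.8,292),.037),("nose line",(258.7,305),.008),("nose line",(258.7,305),.011),("nose edges",(258.0,305),.008),("mark in",(257.9,316),.009),("mark out",(257.8,333),.009),("mark out",(257.8,333),.002)):
    v=toface(c,s,uv,h,R,o); d=v[:2]-k; print(n,h,v.round(4),np.hypot(*d).round(4),np.degrees(np.arctan2(-d[1],d[0])).round(2))
e=toface(c,s,(257.8,292),.037,R,o)-toface(c,s,(257.8,256),.037,R,o); print("bar dir",np.degrees(np.arctan2(-e[1],e[0])))
e=toface(c,s,(257.8,333),.009,R,o)-toface(c,s,(257.9,316),.009,R,o); print("mark dir",np.degrees(np.arctan2(-e[1],e[0])))
```

```text
bar a 0.037 [ 0.0019 -0.0458  0.037 ] 0.002 9.23
bar b 0.037 [ 0.0171 -0.0461  0.037 ] 0.0171 1.89
nose line 0.008 [ 0.0264 -0.0462  0.008 ] 0.0264 1.45
nose line 0.011 [ 0.026  -0.0461  0.011 ] 0.026 1.38
nose edges 0.008 [ 0.0264 -0.0465  0.008 ] 0.0264 2.23
mark in 0.009 [ 0.0315 -0.0466  0.009 ] 0.0315 2.09
mark out 0.009 [ 0.0395 -0.0468  0.009 ] 0.0396 1.93
mark out 0.002 [ 0.041 -0.047  0.002] 0.041 2.03
bar dir 0.94698298077468
mark dir 1.307912684462898
```

Nose and mark agree to within about 0.5° (knob about 1.0°, mark about 1.4°). I add a small final yaw trim, then release and rise.

```bash
python3 -m crank '[{"dx":0,"dy":0,"dz":0,"yaw":0.008},{"dx":0,"dy":0,"dz":0,"yaw":0}]' ; python3 rel.py 0.627 0.045 0.108; python3 -m crank '[{"dx":0,"dy":0,"dz":0,"yaw":0},{"dx":0,"dy":0,"dz":0,"yaw":0},{"dx":0,"dy":0,"dz":0,"yaw":0},{"dx":0,"dy":0,"dz":-0.015,"yaw":0},{"dx":0,"dy":0,"dz":-0.03,"yaw":0},{"dx":0,"dy":0,"dz":-0.03,"yaw":0},{"dx":0,"dy":0,"dz":-0.03,"yaw":0},{"dx":0,"dy":0,"dz":0,"yaw":0}]' 0.04 20;python3 - <<'E'
from h import *
s=observe();c=capture("wrist");cv2.imwrite("pics/w6.png",c["frame"]); np.save("w6pose.npy",np.r_[s["position"],np.array(s["ee_rot"]).ravel()])
b=c["frame"][120:220,210:310]; cv2.imwrite("pics/w6k.png",cv2.resize(b,None,fx=5.5,fy=5.5,interpolation=cv2.INTER_CUBIC))
E
python3 rel.py 0.627 0.045 0.108
```

```text
time_s: 7.4
position: [0.6278, 0.0455, 0.1091]
ee_rot: [[-0.991, 0.128, 0.022], [0.128, 0.992, -0.006], [-0.023, -0.003, -1.0]]
ft_force: [-0.5, -0.1, 1.6]
finger_gap: 0.0133
t 7.4 shift tool [ 0.0007 -0.0006  0.0011] heading 172.62 F [-0.5 -0.1  1.6] gap 0.0133 tcp [0.6278 0.0455 0.1091] j [ 17.  41. -38. 109.  38.  42.  40.]
time_s: 8.07
position: [0.6225, 0.0473, 0.2179]
ee_rot: [[-0.992, 0.126, 0.013], [0.126, 0.992, -0.005], [-0.014, -0.003, -1.0]]
ft_force: [0.9, 0.4, 0.6]
finger_gap: 0.0401
t 8.12 shift tool [-0.0046 -0.0004  0.1078] heading 172.73 F [ 0.4 -0.2  0.2] gap 0.04 tcp [0.6213 0.0466 0.2157] j [ 22.  34. -44. 106.  30.  53.  46.]
```

View pics/w6.png

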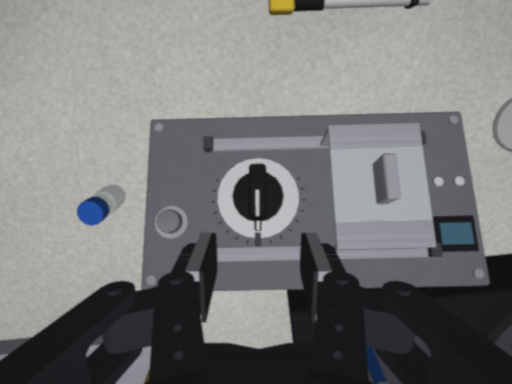

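View pics/w6k.png

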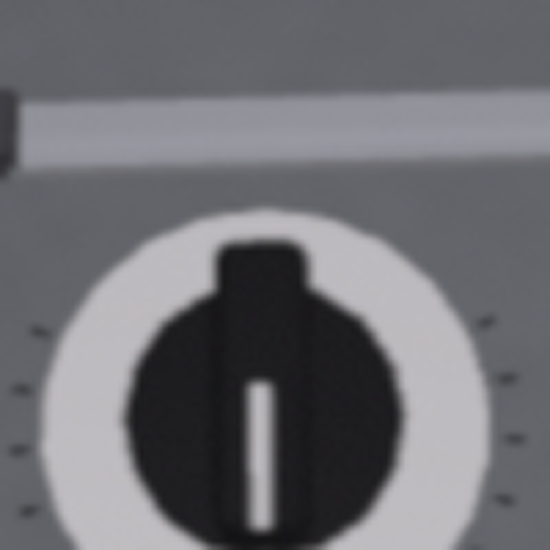

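The nose line (column about 257) runs straight to the mark at (258,240). A numeric check before covering it:

Run:
```python
from h import *
s0=np.load("w6pose.npy"); s={"position":s0[:3],"ee_rot":s0[3:].reshape(3,3)}
c=capture("wrist"); F=cv2.imread("pics/w6.png").astype(float).mean(2); R,o=frame(*np.load("pose.npy"))
def cen(r,thr,bright,l=248,h=268):
    x=np.arange(l,h,.05); v=np.interp(x,np.arange(512),F[r]); m=(v>thr) if bright else (v<thr)
    # run containing 257.5
    i=int((257.8-l)/.05); a=b=i
    if not m[i]: return None
    while m[a-1] and a>1:a-=1
    while b<len(m)-1 and m[b+1]:b+=1
    return round((x[a]+x[b])/2,2),round(x[b]-x[a],2)
for r in range(192,248,2): print(r,F[r,250:266].astype(int).tolist(), cen(r,120,True),cen(r,120,False),cen(r,90,False))
b=((cv2.imread("pics/w6.png").min(2)>150)).astype(np.uint8); b[:,:210]=0;b[:,308:]=0;b[:150]=0;b[246:]=0
ct=max(cv2.findContours(b,cv2.RETR_EXTERNAL,cv2.CHAIN_APPROX_NONE)[0],key=cv2.contourArea); e=cv2.fitEllipse(cv2.convexHull(ct));print(e, toface(c,s,e[0],.002,R,o))
np.save("bz.npy",toface(c,s,e[0],.002,R,o))
```

```text
192 [25, 27, 30, 32, 68, 130, 176, 183, 160, 107, 53, 31, 29, 27, 27, 26] (np.float64(256.8), np.float64(3.9)) None None
194 [25, 29, 29, 33, 68, 130, 177, 183, 161, 109, 55, 30, 29, 29, 27, 25] (np.float64(256.8), np.float64(3.9)) None None
196 [26, 28, 31, 33, 68, 129, 177, 184, 161, 109, 55, 31, 28, 28, 27, 25] (np.float64(256.8), np.float64(3.9)) None None
198 [25, 28, 30, 32, 69, 130, 177, 184, 161, 109, 55, 31, 28, 29, 27, 24] (np.float64(256.83), np.float64(3.95)) None None
200 [26, 28, 30, 33, 68, 130, 177, 184, 161, 109, 56, 32, 29, 28, 27, 25] (np.float64(256.8), np.float64(3.9)) None None
202 [25, 30, 31, 33, 68, 130, 177, 184, 161, 109, 55, 30, 30, 29, 27, 25] (np.float64(256.83), np.float64(3.95)) None None
204 [26, 29, 31, 33, 68, 131, 177, 184, 161, 110, 56, 32, 30, 28, 28, 26] (np.float64(256.83), np.float64(3.95)) None None
206 [26, 29, 31, 33, 59, 115, 164, 180, 161, 109, 56, 30, 30, 29, 26, 27] (np.float64(256.93), np.float64(3.65)) None None
208 [25, 29, 30, 32, 57, 110, 159, 179, 161, 110, 56, 31, 29, 28, 27, 25] (np.float64(257.03), np.float64(3.55)) None None
2
[... 2100 characters left out ...]
, 65, 66, 67, 74, 89, 100, 102, 102, 102] None (np.float64(258.0), np.float64(19.9)) (np.float64(257.58), np.float64(6.95))
242 [101, 102, 102, 99, 91, 74, 66, 65, 66, 67, 74, 88, 99, 102, 102, 102] None (np.float64(258.0), np.float64(19.9)) (np.float64(257.6), np.float64(7.0))
244 [101, 102, 102, 100, 91, 74, 66, 66, 66, 67, 74, 88, 99, 102, 103, 103] None (np.float64(258.0), np.float64(19.9)) (np.float64(257.6), np.float64(7.0))
246 [108, 108, 108, 109, 108, 103, 99, 97, 97, 98, 102, 107, 110, 111, 113, 114] None (np.float64(258.0), np.float64(19.9)) None
((257.760986328125, 197.7888946533203), (79.48299407958984, 80.82473754882812), 83.67951202392578) [ 0.00018156 -0.04571177  0.002     ]
```

The nose line is at column 257.7 and the mark at 257.5, so they agree within about 0.3°. The axis is at face y = −0.0457. Now the tab.

```bash
python3 - <<'E'
from h import *
R,o=frame(*np.load("pose.npy")); p=o+R@np.array([0.0005,0.046,0.060]); print(p.round(4),"end",(o+R@np.array([0.0005,-0.0457,0.060])).round(4)); print("hover",p[:2],p[2]+.05,"grasp z",p[2]-.008)
E
python3 rel.py 0.6193 0.1378 0.20
```

```text
[0.6213 0.1377 0.1422] end [0.6122 0.0465 0.1422]
hover [0.62126113 0.13774043] 0.19221152422706633 grasp z 0.1342115242270663
t 8.17 shift tool [0.0125 0.0913 0.0129] heading 172.72 F [ 0.2  0.3 -0.8] gap 0.0402 tcp [0.62   0.0457 0.2135] j [ 22.  34. -44. 106.  30.  52.  46.]
```

```bash
python3 -m crank '[{"dx":0.003,"dy":0.03,"dz":0,"yaw":-0.014},{"dx":0.003,"dy":0.03,"dz":0,"yaw":-0.014},{"dx":0.003,"dy":0.03,"dz":0,"yaw":0},{"dx":0,"dy":0,"dz":0,"yaw":0},{"dx":0,"dy":0,"dz":0,"yaw":0}]' 0.045 20; python3 rel.py 0.6213 0.1377 0.134
python3 - <<'E'
from h import *
s=observe();c=capture("wrist");cv2.imwrite("pics/w7.png",c["frame"]);np.save("w7pose.npy",np.r_[s["position"],np.array(s["ee_rot"]).ravel()])
E
```

```text
time_s: 8.58
position: [0.6184, 0.1335, 0.2082]
ee_rot: [[-0.995, 0.104, -0.002], [0.104, 0.994, -0.012], [0.001, -0.013, -1.0]]
ft_force: [-0.4, -0.9, -0.8]
finger_gap: 0.0452
t 8.58 shift tool [-0.0025  0.0054  0.0742] heading 174.03 F [-0.4 -0.9 -0.8] gap 0.0452 tcp [0.6184 0.1335 0.2082] j [ 13.  35. -44. 104.  30.  54.  39.]
```

View pics/w7.png

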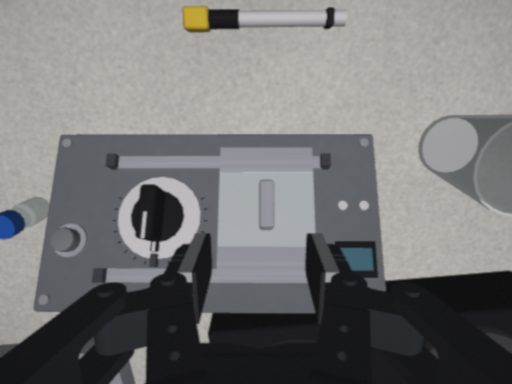

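The tab (267,204) lies between the fingers, about 5 mm to the tool's +y side, as computed. The knob nose still lines up with the mark at (153,258). Descend.

```bash
python3 -m crank '[{"dx":-0.001,"dy":0.003,"dz":0.02,"yaw":-0.005},{"dx":-0.001,"dy":0.003,"dz":0.02,"yaw":0},{"dx":0,"dy":0,"dz":0.01,"yaw":0},{"dx":0,"dy":0,"dz":0,"yaw":0}]'; python3 rel.py 0.6213 0.1377 0.134
```

```text
time_s: 8.97
position: [0.6201, 0.1365, 0.1554]
ee_rot: [[-0.995, 0.101, -0.004], [0.101, 0.995, -0.013], [0.003, -0.014, -1.0]]
ft_force: [0.2, -0.4, -0.5]
finger_gap: 0.0452
t 8.97 shift tool [-0.0012  0.0016  0.0214] heading 174.21 F [ 0.2 -0.4 -0.5] gap 0.0452 tcp [0.6201 0.1365 0.1554] j [ 11.  39. -41. 106.  34.  49.  37.]
```

```bash
python3 -m crank '[{"dx":-0.001,"dy":0.0015,"dz":0.01,"yaw":0},{"dx":0,"dy":0,"dz":0.01,"yaw":0},{"dx":0,"dy":0,"dz":0,"yaw":0}]'; python3 rel.py 0.6213 0.1377 0.134;  python3 -m crank '[{"dx":0,"dy":0,"dz":0,"yaw":0},{"dx":0,"dy":0,"dz":0,"yaw":0},{"dx":0,"dy":0,"dz":0,"yaw":0},{"dx":0,"dy":0,"dz":0,"yaw":0},{"dx":0,"dy":0,"dz":0,"yaw":0}]' 0.005 25;python3 rel.py 0.6122 0.0465 0.134
python3 - <<'E'
from h import *
c=capture("wrist");cv2.imwrite("pics/w8.png",c["frame"])
E
```

```text
time_s: 9.22
position: [0.6213, 0.1349, 0.1337]
ee_rot: [[-0.995, 0.104, -0.005], [0.104, 0.994, -0.015], [0.004, -0.015, -1.0]]
ft_force: [0.3, -1.3, -0.6]
finger_gap: 0.0451
t 9.22 shift tool [ 0.0003  0.0028 -0.0003] heading 174.02 F [ 0.3 -1.3 -0.6] gap 0.0451 tcp [0.6213 0.1349 0.1337] j [ 10.  40. -40. 107.  35.  47.  35.]
time_s: 9.63
position: [0.6218, 0.1352, 0.134]
ee_rot: [[-0.994, 0.105, -0.004], [0.105, 0.994, -0.013], [0.003, -0.013, -1.0]]
ft_force: [-0.2, -0.4, -3.4]
finger_gap: 0.0094
t 9.63 shift tool [ 0.0002 -0.0892  0.0011] heading 173.99 F [-0.2 -0.4 -3.4] gap 0.0094 tcp [0.6218 0.1352 0.134 ] j [ 10.  40. -40. 107.  35.  47.  35.]
```

View pics/w8.png

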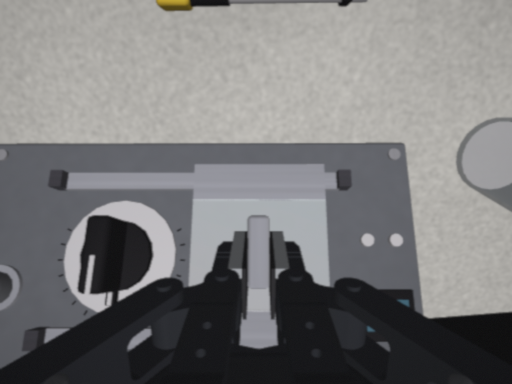

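The tab is held (gap 9.4 mm), with the fingers centred on it at (258,250). I slide the cover.

```bash
python3 -m crank '[{"dx":0,"dy":-0.012,"dz":0,"yaw":0},{"dx":0,"dy":-0.012,"dz":0,"yaw":0},{"dx":0,"dy":-0.012,"dz":0,"yaw":0},{"dx":0,"dy":-0.012,"dz":0,"yaw":0}]';python3 rel.py 0.6122 0.0465 0.134
```

```text
time_s: 10.02
position: [0.6176, 0.0939, 0.134]
ee_rot: [[-0.995, 0.098, 0.001], [0.098, 0.995, 0.0], [-0.001, 0.001, -1.0]]
ft_force: [2.0, 3.6, -6.1]
finger_gap: 0.0097
t 10.02 shift tool [ 0.0007 -0.0477 -0.0001] heading 174.38 F [ 2.   3.6 -6.1] gap 0.0097 tcp [0.6176 0.0939 0.134 ] j [ 15.  39. -41. 108.  35.  46.  39.]
```

```bash
python3 -m crank '[{"dx":0,"dy":-0.012,"dz":0,"yaw":0},{"dx":0,"dy":-0.012,"dz":0,"yaw":0},{"dx":0,"dy":-0.008,"dz":0,"yaw":0},{"dx":0,"dy":-0.005,"dz":0,"yaw":0}]';python3 rel.py 0.6122 0.0465 0.134
```

```text
time_s: 10.35
position: [0.6133, 0.0508, 0.134]
ee_rot: [[-0.995, 0.101, 0.0], [0.101, 0.995, -0.0], [-0.0, -0.0, -1.0]]
ft_force: [1.4, 2.8, -5.0]
finger_gap: 0.009
t 10.35 shift tool [ 0.0006 -0.0043 -0.    ] heading 174.2 F [ 1.4  2.8 -5. ] gap 0.009 tcp [0.6133 0.0508 0.134 ] j [ 19.  39. -41. 110.  36.  45.  42.]
```

```bash
for i in 1; do python3 -m crank '[{"dx":0,"dy":-0.004,"dz":0,"yaw":0},{"dx":0,"dy":-0.004,"dz":0,"yaw":0}]';done;python3 rel.py 0.6122 0.0465 0.134;  python3 -m crank '[{"dx":0,"dy":-0.004,"dz":0,"yaw":0},{"dx":0,"dy":-0.004,"dz":0,"yaw":0}]';python3 rel.py 0.6122 0.0465 0.134
```

```text
time_s: 10.52
position: [0.6129, 0.0467, 0.134]
ee_rot: [[-0.995, 0.1, 0.004], [0.1, 0.995, 0.011], [-0.003, 0.011, -1.0]]
ft_force: [5.2, 15.6, -14.8]
finger_gap: 0.0095
t 10.52 shift tool [ 0.0006 -0.0002  0.    ] heading 174.24 F [  5.2  15.6 -14.8] gap 0.0095 tcp [0.6129 0.0467 0.134 ] j [ 20.  39. -41. 110.  35.  44.  43.]
time_s: 10.68
position: [0.6129, 0.047, 0.1341]
ee_rot: [[-0.996, 0.094, 0.009], [0.094, 0.995, 0.025], [-0.006, 0.026, -1.0]]
ft_force: [3.3, 9.5, -10.7]
finger_gap: 0.0092
t 10.68 shift tool [ 0.0007 -0.0006  0.0001] heading 174.59 F [  3.3   9.5 -10.7] gap 0.0092 tcp [0.6129 0.047  0.1341] j [ 21.  39. -42. 110.  35.  44.  44.]
```

The stop is felt at the predicted place (TCP y 0.0467, side force 15 N and no further travel). I relax, release, rise and look.

```bash
python3 -m crank '[{"dx":0,"dy":-0.003,"dz":0,"yaw":0},{"dx":0,"dy":0,"dz":0,"yaw":0}]';python3 rel.py 0.6122 0.0465 0.134;  python3 -m crank '[{"dx":0,"dy":0,"dz":0,"yaw":0},{"dx":0,"dy":0,"dz":0,"yaw":0},{"dx":0,"dy":0,"dz":0,"yaw":0},{"dx":0,"dy":0,"dz":-0.015,"yaw":0},{"dx":0,"dy":0,"dz":-0.03,"yaw":0},{"dx":0,"dy":0,"dz":-0.03,"yaw":0},{"dx":0,"dy":0,"dz":0,"yaw":0},{"dx":0,"dy":0,"dz":0,"yaw":0}]' 0.045; python3 rel.py 0.6122 0.0465 0.22
python3 - <<'E'
from h import *
s=observe();c=capture("wrist");cv2.imwrite("pics/w9.png",c["frame"]);np.save("w9pose.npy",np.r_[s["position"],np.array(s["ee_rot"]).ravel()])
b=c["frame"][120:270,170:350]; cv2.imwrite("pics/w9k.png",cv2.resize(b,None,fx=3.8,fy=3.8,interpolation=cv2.INTER_CUBIC))
c=capture("top");cv2.imwrite("pics/top9.png",c["frame"])
E
```

```text
time_s: 10.85
position: [0.6129, 0.0472, 0.134]
ee_rot: [[-0.996, 0.09, 0.01], [0.09, 0.995, 0.03], [-0.008, 0.031, -0.999]]
ft_force: [1.7, 0.6, -3.1]
finger_gap: 0.0096
t 10.85 shift tool [ 0.0006 -0.0008  0.    ] heading 174.81 F [ 1.7  0.6 -3.1] gap 0.0096 tcp [0.6129 0.0472 0.134 ] j [ 21.  39. -42. 110.  35.  44.  44.]
time_s: 11.52
position: [0.6106, 0.0372, 0.2135]
ee_rot: [[-0.996, 0.094, 0.005], [0.094, 0.995, 0.016], [-0.004, 0.017, -1.0]]
ft_force: [0.6, -0.4, -0.4]
finger_gap: 0.0445
t 11.52 shift tool [-0.0007  0.0095 -0.0064] heading 174.62 F [ 0.6 -0.4 -0.4] gap 0.0445 tcp [0.6106 0.0372 0.2135] j [ 25.  34. -46. 107.  30.  52.  49.]
```

View pics/w9.png

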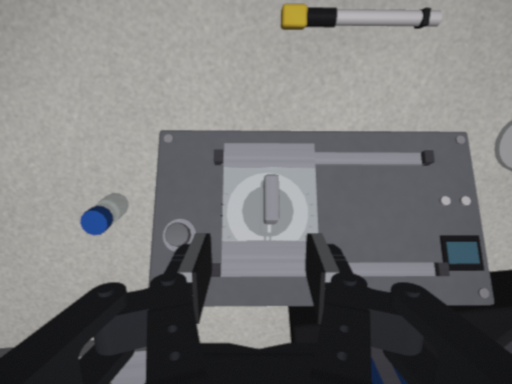

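View pics/w9k.png

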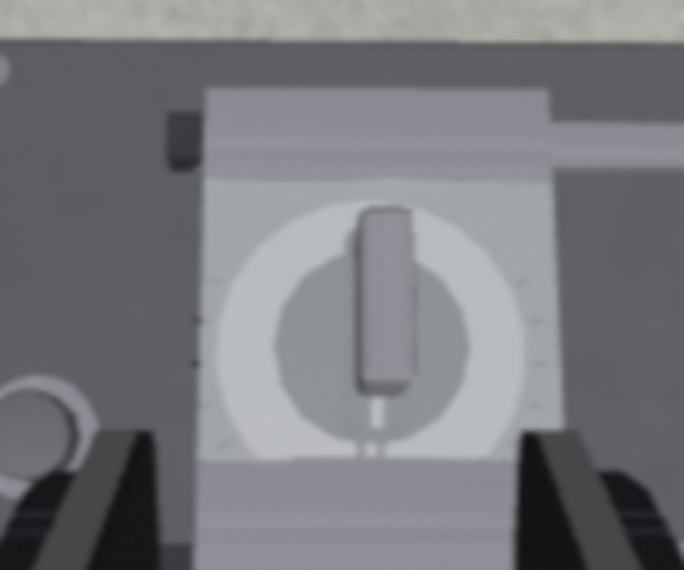

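The cover sits over the knob, its right edge against the black rail end (x≈203 in the crop). Through the window the white line and nose still run straight at x≈376. I measure the tab position.

Run:
```python
from h import *
c=capture("wrist"); R,o=frame(*np.load("pose.npy"))
s0=np.load("w9pose.npy"); s={"position":s0[:3],"ee_rot":s0[3:].reshape(3,3)}
k=lambda u,v:((u+.5)/3.8-.5+170,(v+.5)/3.8-.5+120)
for n,q,h in(("tabL",k(362,300),.068),("tabR",k(412,300),.068),("cov right edge top",k(201,300),.044),("cov left edge top",k(557,300),.044),("cov right",k(205,120),.03),("stop",k(168,140),.012),("line a",k(377,400),.037),("line b",k(377,425),.037),("nose",k(372,450),.011),("bezelL",k(218,345),.002),("bezelR",k(525,345),.002)):
    print(n,toface(c,s,q,h,R,o).round(4))
s0=np.load("w7pose.npy"); s={"position":s0[:3],"ee_rot":s0[3:].reshape(3,3)}
print("old tab", toface(c,s,(261,200),.068,R,o).round(4),toface(c,s,(273,200),.068,R,o).round(4))
```

```text
tabL [ 0.001  -0.0501  0.068 ]
tabR [ 0.001  -0.0413  0.068 ]
cov right edge top [-0.0038 -0.0808  0.044 ]
cov left edge top [-0.0039 -0.0108  0.044 ]
cov right [-0.046  -0.0821  0.03  ]
stop [-0.0476 -0.0921  0.012 ]
line a [ 0.015  -0.0461  0.037 ]
line b [ 0.0199 -0.0461  0.037 ]
nose [ 0.0228 -0.046   0.011 ]
bezelL [-0.0018 -0.0806  0.002 ]
bezelR [-0.0018 -0.0102  0.002 ]
old tab [-0.0018  0.042   0.068 ] [-0.0018  0.0499  0.068 ]
```

Run:
```python
import cv2
a=cv2.imread("pics/top9.png"); cv2.imwrite("pics/top9b.png",cv2.resize(a[60:280,100:350],None,fx=2.7,fy=2.7))
```

```text
(no output)
```

View pics/top9b.png

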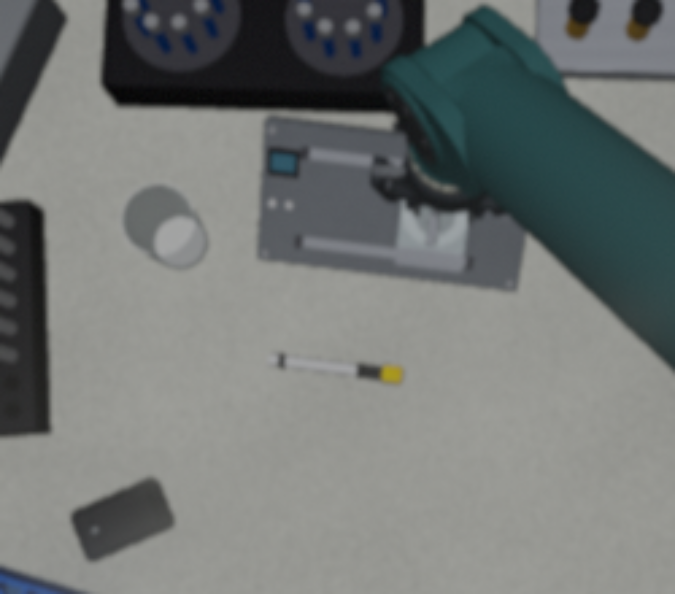

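The tab centre is at face y −0.0457, the same as the knob axis, so the cover is on its stop to within measurement. The beaker, probe and mouse sit as before. When the grip relaxed the TCP eased back 0.5 mm, so I'll give the tab one light push from its left with the jaws open, which can't drag it back.

```bash
python3 -m crank '[{"dx":0,"dy":0.006,"dz":0.015,"yaw":0},{"dx":0,"dy":0.006,"dz":0.015,"yaw":0},{"dx":0,"dy":0,"dz":0.015,"yaw":0},{"dx":0,"dy":0,"dz":0,"yaw":0},{"dx":0,"dy":0,"dz":0,"yaw":0}]' 0.04; python3 rel.py 0.6125 0.0465 0.136
```

```text
time_s: 12.08
position: [0.609, 0.049, 0.1618]
ee_rot: [[-0.996, 0.093, -0.003], [0.093, 0.996, 0.014], [0.005, 0.014, -1.0]]
ft_force: [-0.0, 0.7, 0.4]
finger_gap: 0.0402
t 12.08 shift tool [-0.0038 -0.0025  0.0257] heading 174.64 F [-0.   0.7  0.4] gap 0.0402 tcp [0.609  0.049  0.1618] j [ 21.  37. -43. 109.  33.  47.  45.]
```

```bash
python3 -m crank '[{"dx":-0.002,"dy":0,"dz":0.012,"yaw":0},{"dx":-0.001,"dy":0,"dz":0.012,"yaw":0},{"dx":0,"dy":0,"dz":0,"yaw":0},{"dx":0,"dy":-0.007,"dz":0,"yaw":0},{"dx":0,"dy":-0.004,"dz":0,"yaw":0}]'; python3 rel.py 0.6125 0.0465 0.136
```

```text
time_s: 12.5
position: [0.611, 0.0378, 0.135]
ee_rot: [[-0.996, 0.092, -0.005], [0.092, 0.996, 0.014], [0.006, 0.014, -1.0]]
ft_force: [0.0, 0.4, -0.5]
finger_gap: 0.0399
t 12.5 shift tool [-0.0007  0.0088 -0.0009] heading 174.71 F [ 0.   0.4 -0.5] gap 0.0399 tcp [0.611  0.0378 0.135 ] j [ 21.  39. -42. 110.  35.  45.  45.]
```

Contact should come after about 6 mm more.

```bash
python3 -m crank '[{"dx":0,"dy":-0.004,"dz":0,"yaw":0},{"dx":0,"dy":-0.003,"dz":0,"yaw":0}]'; python3 rel.py 0.6125 0.0465 0.136; python3 -m crank '[{"dx":0,"dy":-0.003,"dz":0,"yaw":0},{"dx":0,"dy":-0.003,"dz":0,"yaw":0}]'; python3 rel.py 0.6125 0.0465 0.136
```

```text
time_s: 12.67
position: [0.6107, 0.0321, 0.1354]
ee_rot: [[-0.996, 0.093, -0.003], [0.093, 0.996, 0.019], [0.004, 0.018, -1.0]]
ft_force: [0.8, 8.5, -7.0]
finger_gap: 0.0403
t 12.67 shift tool [-0.0004  0.0145 -0.0003] heading 174.68 F [ 0.8  8.5 -7. ] gap 0.0403 tcp [0.6107 0.0321 0.1354] j [ 22.  39. -42. 110.  35.  45.  45.]
time_s: 12.83
position: [0.6107, 0.0323, 0.1359]
ee_rot: [[-0.996, 0.09, 0.002], [0.09, 0.995, 0.031], [0.001, 0.031, -1.0]]
ft_force: [0.4, 5.0, -4.0]
finger_gap: 0.0401
t 12.83 shift tool [-0.0005  0.0143  0.0004] heading 174.82 F [ 0.4  5.  -4. ] gap 0.0401 tcp [0.6107 0.0323 0.1359] j [ 23.  39. -43. 110.  35.  44.  46.]
```

The tab does not give at 8.5 N, so the cover is hard against its stop. I back off to centre and rise clear.

```bash
python3 -m crank '[{"dx":0,"dy":0.008,"dz":0,"yaw":0},{"dx":0,"dy":0.006,"dz":0,"yaw":0},{"dx":0,"dy":0,"dz":0,"yaw":0},{"dx":0,"dy":0,"dz":-0.02,"yaw":0},{"dx":0,"dy":0,"dz":-0.03,"yaw":0},{"dx":0,"dy":0,"dz":-0.03,"yaw":0},{"dx":0,"dy":0,"dz":0,"yaw":0},{"dx":0,"dy":0,"dz":0,"yaw":0}]'; python3 rel.py 0.6125 0.0465 0.136
python3 - <<'E'
from h import *
s=observe();c=capture("wrist");cv2.imwrite("pics/w10.png",c["frame"]);print(np.r_[s["position"]],s["joint_velocities"].round(1))
b=c["frame"][100:290,140:380]; cv2.imwrite("pics/w10k.png",cv2.resize(b,None,fx=3.1,fy=3.1,interpolation=cv2.INTER_CUBIC))
np.save("w10pose.npy",np.r_[s["position"],np.array(s["ee_rot"]).ravel()])
E
```

```text
time_s: 13.5
position: [0.6117, 0.0425, 0.2205]
ee_rot: [[-0.996, 0.091, 0.001], [0.091, 0.996, 0.026], [0.002, 0.026, -1.0]]
ft_force: [-0.2, -0.2, -0.8]
finger_gap: 0.04
t 13.5 shift tool [-0.0006  0.0019  0.0846] heading 174.8 F [-0.2 -0.2 -0.8] gap 0.04 tcp [0.6117 0.0425 0.2205] j [ 25.  33. -47. 106.  29.  53.  50.]
[0.61170202 0.04250428 0.22048758] [ 0.2 -2.9 -0.7 -2.8 -0.8  0.5  1. ]
```

View pics/w10k.png

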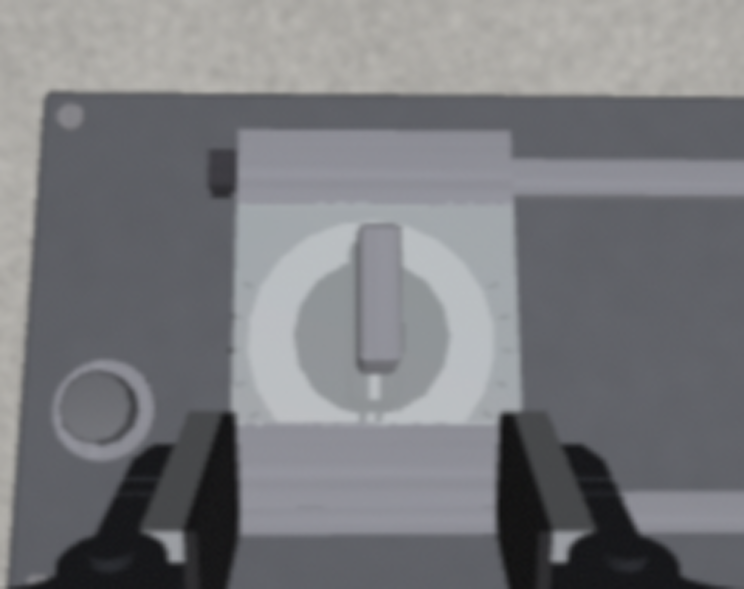

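The cover butts against the rail-end stop (x≈237 in the crop), and the nose line shows straight under the window at x≈374. The gripper is clear by about 80 mm. I hand in the job.

Run:
```python
from rig import *
print(close_job())
```

```text
the job is handed in; nothing more can be done
None
```

The job is done and handed in at about 13.5 s of the 51 s allowed.

**What I did:** I straddled the grip bar with the jaws, turned the knob from about −69° to about +1.4°, squeezed it to line up with the mark, and released it. Then I gripped the cover's tab and slid the cover about 92 mm to the right until it stopped.

**Last checks:**
- **Setting:** before covering, the nose line and set mark were 0.2 px apart, which is within about 0.3°. Seen through the window afterwards, the nose line was still straight and in place. The mark's inner end was then hidden behind the cover's up-slope edge, so I could not compare the two again.
- **Cover:** its middle measures at face y −0.0457, the same as the knob axis. It did not move under 15 N with the tab gripped. After I let go, the tool had eased back 0.5 mm, so I pushed again from the tab's left with the jaws open. It did not give at 8.5 N.
- **Bystanders:** the last top view, taken before that second push, shows the beaker, probe and mouse where they were. The arm hid the vial there, but a wrist picture from the same moment shows it standing in place.
- **Robot:** the gripper ended about 80 mm clear, with no contact force.

No check failed. The largest force I read was about 22 N, during the push to the stop.

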